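# Vent the filtration rail and take off its funnel

### The job

The sample has run through: open the vent cock of the vacuum filtration rail fully to let the air in, and only then pull the funnel up out of its snap-in filter head. Stand it gently on its narrow foot, mouth up, on the floor of the metal tray beside the funnel that already stands there, letting go only once it stands steady. Leave the stopper in the other filter head and do not disturb the other funnel or the things on the bench.

Things in the scene. Friction and masses are not known exactly. Their poses are not given: they have to be found in the camera images.
- rail: Fixed vacuum filtration rail: square steel tube 46 mm wide, 295 mm long along its y, top at z = 78 mm, on two black feet, round gauge on its front (-x). Origin: under its middle on the bench, z up. Two equal black filter heads stand on it at y = -95 and y = +25 mm (collar 50 mm across, mouth at z = 100 mm, bore 35 mm); the vent cock is at y = +130 mm.
- vent (a joint): Lever of the vent cock, rad, turning about the upright through vent_axis; friction only, it stays where it is left. 0: lever across the rail, pointing to the rail's -x, shut. 1.57 (a stop): lever along the rail, pointing outward to its +y, open; it swings clockwise seen from above. About 0.06 N m turns it.
- vent_axis (a point): Point on the turning axis of the vent lever, at half the lever's height (114 mm over the bench).
- vent_tip (a point): Point in the middle of the black vent lever's section, 55 mm from vent_axis; the lever is a bar 10 mm wide and 13 mm high that runs from a 24 mm hub to 70 mm from the axis.
- funnel: The used steel filter funnel, 115 mm tall, about 0.17 kg. Origin: centre of its foot's underside, z up its axis; centre of mass about 62 mm up. Starts 18 mm deep in one of the two filter heads, where sprung balls hold a groove round its 32 mm black snap foot (29 mm flat underneath): a straight pull up of about 12 to 16 N, hardest 2 to 6 mm up, snaps it free; 18 mm clears the mouth.
- stopper: Black mushroom-shaped stopper, 41 mm across, standing 32 mm out of the other filter head, held the same way. Origin: centre of its foot's underside, which is 82 mm over the bench when seated. It stays.
- tray: Fixed shallow metal tray, 150 mm (its x) by 240 mm (its y), rim 16 mm high and 3 mm thick, flat floor 3 mm above the bench. Origin: under its centre on the bench, z up.
- rinsed_funnel: A second funnel of the same make, standing loose on its foot in the half of the tray towards the tray's +y. Origin: centre of its foot's underside. It stays.
- specimen_cup_1: Lidded specimen cup, 65 mm across, 74 mm high, at the back of the bench; origin under its centre. Bystander.
- specimen_cup_2: Lidded specimen cup like the other, beside it; origin under its centre. Bystander.
- culture_dish: Low round clear culture dish, 60 mm across, 15 mm high, at the front edge of the bench; origin under its centre. Bystander.
- forceps: Steel forceps, 128 mm long (its y), 16 mm wide, 10 mm high, lying at the front edge of the bench; origin under the middle. Bystander.
- funnel_rim (a point): Centre of the used funnel's open mouth, 115 mm above its foot's underside. The round cup is 57 mm across (rim bead 60 mm, walls 2.5 mm), its sides upright from the rim to 62 mm below it, then tapering to a 41 mm flange.
- marker_1: Felt marker pen, 132 mm long (its y), 11 mm wide, 13 mm high, lying at the left front of the bench; origin under its middle. Bystander.

How it is judged:
By the outcome, as a careful person would: the job done as asked, in the order asked, and still so for the second after the job is handed in, with the robot touching nothing.
It also fails if it takes over 59 s, if anything falls off the work surface, if the arm or the gripper's body presses on something with over 40 N, if the wrist force passes 120 N, or if a joint passes its speed limit or range.

### The arm

A 6-joint arm with a two-finger parallel gripper is mounted at the origin on a cart in front of the work surface, level with it; the furniture and walls round the work are solid. World frame = base frame: x ahead of the robot, y to its left, z up, the work surface at z = 0. Lengths are in m, angles in rad, forces in N, time in s.
With the tool pointing down it reaches from about 0.3 to 0.775 m from the base axis. Payload 14.6 kg.
Tool frame: the origin (TCP) lies midway between the tips of the shut fingers; the grasp point (between the pads) lies 19 mm behind it; x points along the fingers, z is the direction in which the jaws open and shut, and the axes are right-handed (so a half turn about x gives the same grasp; the last joint's range is limited). The gripper opens to 94 mm and grips with 3 to 60 N. Pads are 16 mm wide; open, the fingers measure 119 mm over their backs; the gripper's body (75 mm by 177 mm) begins 78 mm behind the grasp point.
Start: joints at [-1.401, 0.3, 1.521, -0, 1.321, -0.067], TCP at [0.129, -0.535, 0.205] pointing down, gripper open.
Joint ranges: [-3.03, 3.03], [-0.79, 2.21], [0.23, 2.52], [-1.04, 4.18], [0, 3.07], [-2.55, 2.55]. Speed limits (rad/s): [2.22, 2.22, 2.57, 3.14, 3.14, 3.14].

### API

Orientations are given as [roll, pitch, yaw] about the fixed x, y, z axes, in that order (R = Rz(yaw) Ry(pitch) Rx(roll)).
In Python, from bench import arm gives the robot as it stands.
- The arm moves only by the tool drive_tool, never from a script. Its arguments are lists of equal length, an entry for each row: "xyz": the shift along the tool's x, y, z in m, a list of three; "delta_rot": the turn, a rotation vector about the tool's x, y, z in rad, a list of three; "fingers": the opening in per cent of the stroke, from 0 (shut) to 100 (fully open). A call has 1 to 20 rows; each row shifts and turns the commanded pose from where the row before left it, along the tool's axes as they then stand; what a row does not reach is not made up. A row lasts 1/12 s, in which the tool goes at most 41.7 mm and 7.16 degrees, less where a joint would pass 70% of its speed; a pose out of reach is approached as far as the arm can. A call is refused whole if a number of a shift passes 0.0417 or a number of a turn 0.125, either way. A call with a gripper value outside its range is refused whole. The fingers move at their own pace and stop on an object; "force" is the grip in N (left out, the last holds). Time passes only in rows, so rows that do not move let the fingers close. It gives the time, the measured TCP pose, the force and the opening at its end, in the units of the state.
- arm.observe(): the state, without advancing time (a new reading comes with each control period).
- arm.read_camera(name): name is "scene" or "top"; returns the picture (400x640x3 uint8, red, green, blue); there is no depth.
- arm.camera_model(name): a dict with "fx", "fy", "cx", "cy" (pixels), "cam_to_world" (4x4, takes a point from camera to world coordinates). Camera axes: x right, y up, looking along -z (the intrinsics and any distortion apply to the point x, -y, -z); pixel columns grow to the right and rows downward; lengths in m; the calibration is good to about 2 mm. A picture is of the moment at which its call begins. camera_model takes no time and is no camera call.
- arm.sign_off(): hands the job in, once; it reports no verdict.
The state is a dict: "time": time; "qpos": joint angles; "qvel": joint speeds; "tau": joint torques, N m; "tcp_pos": TCP position; "ee_rot": TCP orientation; "wrist_force": force on the tool from outside, world axes, zero at the start; "moment": the same for the moment, N m; "grip_width": opening from 0.0 (shut) to 1.0 (fully open).
Only numpy, scipy, OpenCV 4.12 (cv2) and the standard library are available. Lean on these libraries where they do the work, as an engineer would, in place of code of your own. Each camera call takes 0.05 s, during which the arm holds its last target.

## Working session

There is one attempt and no reset: what is moved stays moved. The work goes in short steps, Python scripts to look and compute and a tool call to move; the robot and the scene stay as the last step left them, time stands still between calls to the robot, and variables do not carry over. Pictures are saved under pics/ and viewed, and the job is handed in when it is done.

Besides the shell and the picture viewer there is one more tool, called after "Emit:" as name(argument=value, ...), one argument or row to a line, values as JSON. drive_tool: Moves the arm, as the interface text tells. Its arguments: {"type":"object","properties":{"xyz":{"type":"array"},"delta_rot":{"type":"array"},"fingers":{"type":"array"},"force":{"type":"number"}},"required":["xyz","delta_rot","fingers"]}

```bash
ls; mkdir -p pics; python3 - <<'E'
from bench import arm
import cv2
print(arm.observe())
for n in("scene","top"):
    im=arm.read_camera(n); cv2.imwrite(f"pics/{n}0.png",im[:,:,::-1]); print(arm.camera_model(n))
E
```

```text
pics
{'time': 0.0, 'qpos': array([-1.40064680e+00,  3.00450888e-01,  1.52158601e+00, -3.48563491e-06,
        1.32066155e+00, -6.66252405e-02]), 'qvel': array([-0.00131343, -0.0007582 , -0.00063726,  0.0017514 ,  0.00093645,
       -0.00043145]), 'tau': array([-3.04583218e-04, -5.31809056e+01, -3.52734554e+01,  7.08380551e-02,
        2.44027114e-02, -1.22905931e-04]), 'tcp_pos': array([ 0.12895229, -0.53440745,  0.20489532]), 'ee_rot': array([3.07802061, 1.56969053, 1.74399991]), 'wrist_force': array([-0.26433683, -0.72370621,  0.46672298]), 'moment': array([0.00080149, 0.04663354, 0.0024285 ]), 'grip_width': 1.0025773265780633}
{'fx': 361.0208513021824, 'fy': 361.0208513021824, 'cx': 323.67848812359466, 'cy': 201.80925349923646, 'cam_to_world': array([[-0.48200537,  0.56593591, -0.66887021, -0.10644256],
       [-0.87612612, -0.30383529,  0.37428217,  0.44640193],
       [ 0.00859334,  0.76642068,  0.64228148,  0.75021187],
       [ 0.        ,  0.        ,  0.        ,  1.        ]])}
{'fx': 472.35369227073744, 'fy': 472.35369227073744, 'cx': 317.15773909093116, 'cy': 202.55048397034258, 'cam_to_world': array([[-0.03538158,  0.97554256, -0.21694437,  0.24908534],
       [-0.99937094, -0.03506366,  0.0053158 ,  0.09640028],
       [-0.00242107,  0.21699598,  0.97616949,  1.45360388],
       [ 0.        ,  0.        ,  0.        ,  1.        ]])}
```

View pics/scene0.png

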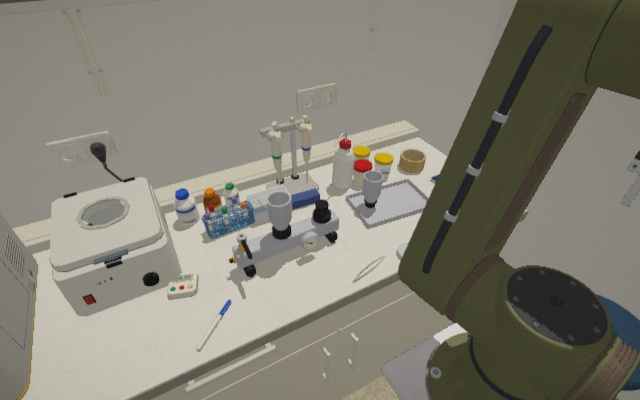

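View pics/top0.png

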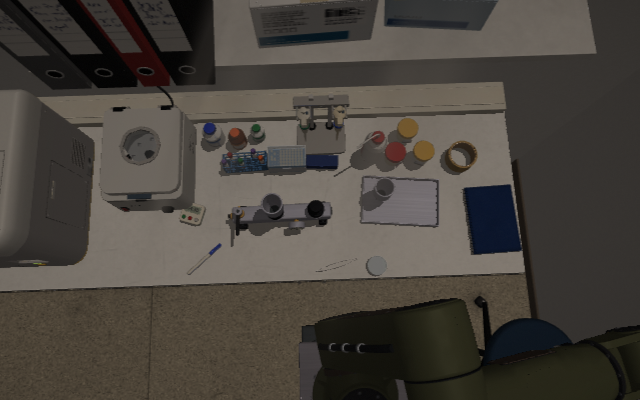

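The top view shows the rail from (232,213) to (331,213) with the lever at about (234,228), the funnel at (272,205), the stopper at (316,209), the tray around (400,201) and the rinsed funnel at (384,187). I'll zoom in for exact pixels.

```bash
python3 - <<'E'
import cv2
t=cv2.imread("pics/top0.png"); s=cv2.imread("pics/scene0.png")
cv2.imwrite("pics/topc1.png",cv2.resize(t[175:255,220:350],None,fx=6,fy=6,interpolation=cv2.INTER_CUBIC))
cv2.imwrite("pics/topc2.png",cv2.resize(t[165:240,350:450],None,fx=7,fy=7,interpolation=cv2.INTER_CUBIC))
cv2.imwrite("pics/scc1.png",cv2.resize(s[180:285,225:355],None,fx=5.5,fy=5.5,interpolation=cv2.INTER_CUBIC))
cv2.imwrite("pics/scc2.png",cv2.resize(s[150:240,335:445],None,fx=6,fy=6,interpolation=cv2.INTER_CUBIC))
E
```

```text
(no output)
```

View pics/topc1.png

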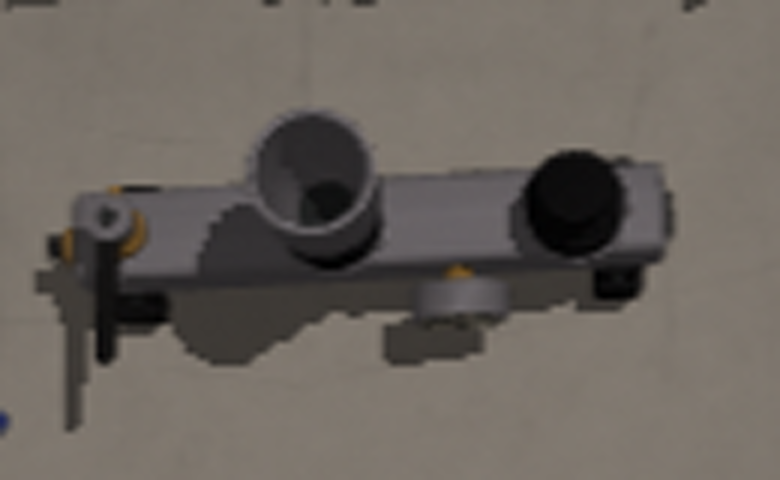

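View pics/topc2.png

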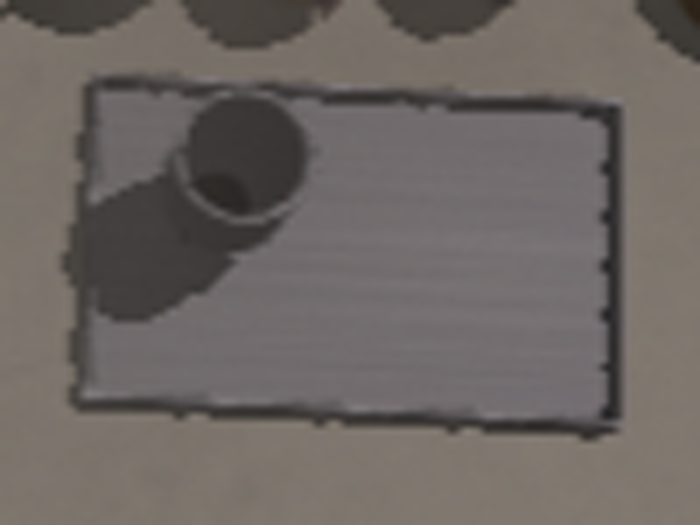

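View pics/scc1.png

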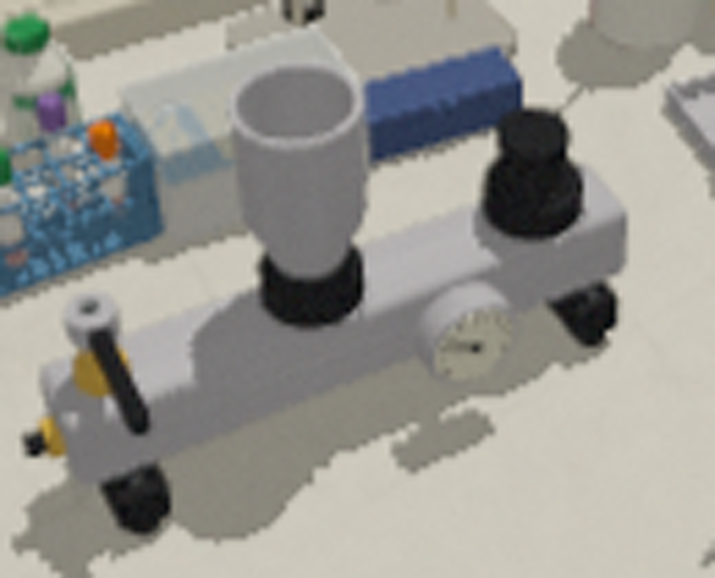

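View pics/scc2.png

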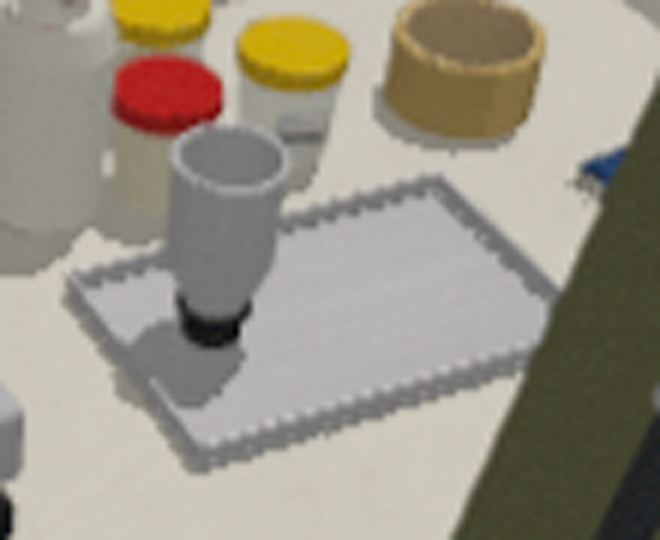

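```bash
cat > h.py <<'E'
import numpy as np
from bench import arm
M={n:arm.camera_model(n) for n in("scene","top")}
def ray(n,p):
    m=M[n];C=m["cam_to_world"]
    d=np.array([(p[0]-m["cx"])/m["fx"],-(p[1]-m["cy"])/m["fy"],-1.])
    return C[:3,3],C[:3,:3]@d
def onz(n,p,z):
    o,d=ray(n,p);return o+d*(z-o[2])/d[2]
def proj(n,P):
    m=M[n];C=m["cam_to_world"];q=C[:3,:3].T@(np.array(P)-C[:3,3])
    return np.array([m["cx"]+m["fx"]*q[0]/-q[2],m["cy"]-m["fy"]*q[1]/-q[2]])
def tri(a,b):
    o1,d1=ray("scene",a);o2,d2=ray("top",b)
    s,t=np.linalg.lstsq(np.c_[d1,-d2],o2-o1,rcond=None)[0]
    p,q=o1+d1*s,o2+d2*t
    return (p+q)/2,np.linalg.norm(p-q)
def un(off,s,p): return (off[0]+(p[0]+.5)/s-.5,off[1]+(p[1]+.5)/s-.5)
E
python3 - <<'E'
from h import *
np.set_printoptions(precision=4,suppress=True)
T1=lambda p:un((220,175),6,p);T2=lambda p:un((350,165),7,p);S1=lambda p:un((225,180),5.5,p);S2=lambda p:un((335,150),6,p)
a,b=S1((300,106)),T1((314,173))
print("rim",tri(a,b),onz("scene",a,.197),onz("top",b,.197))
print("rim width", np.linalg.norm(onz("top",T1((250,173)),.197)-onz("top",T1((378,173)),.197)))
print("hub",tri(S1((91,308)),T1((110,218))),onz("top",T1((110,218)),.12))
print("levertip",tri(S1((140,425)),T1((107,358))),onz("top",T1((107,358)),.114))
print("stopper disc",onz("top",T1((576,203)),.115),onz("scene",S1((532,195)),.115))
print("knob",tri(S1((533,130)),T1((575,190))))
c=[onz("top",T2(p),.016) for p in((90,80),(620,103),(75,403),(618,430))]
print("tray",c,[np.linalg.norm(c[0]-c[1]),np.linalg.norm(c[2]-c[3]),np.linalg.norm(c[0]-c[2]),np.linalg.norm(c[1]-c[3])],np.mean(c,0))
cs=[onz("scene",S2(p),.016) for p in((70,285),(437,180),(197,455))];print("tray scene TL,TR,BL",cs)
print("rinsed rim",tri(S2((231,160)),T2((242,157))),onz("top",T2((242,157)),.118),onz("scene",S2((231,160)),.118))
print("rail corners",[onz("top",T1(p),.078) for p in((75,197),(663,163),(100,285),(665,258))])
E
```

```text
rim (array([0.5305, 0.2129, 0.1966]), np.float64(6.656155035422514e-05)) [0.53   0.2131 0.197 ] [0.5304 0.2128 0.197 ]
rim width 0.05814269806683469
hub (array([0.5286, 0.3184, 0.1236]), np.float64(0.001556306371479965)) [0.529  0.3182 0.12  ]
levertip (array([0.4623, 0.3211, 0.1142]), np.float64(0.0012156183389965558)) [0.4621 0.3206 0.114 ]
stopper disc [0.5294 0.0943 0.115 ] [0.5106 0.1078 0.115 ]
knob (array([0.532 , 0.0951, 0.1345]), np.float64(0.0011817782829194215))
tray [array([ 0.6492, -0.0573,  0.016 ]), array([ 0.6299, -0.295 ,  0.016 ]), array([ 0.5018, -0.0424,  0.016 ]), array([ 0.4812, -0.2805,  0.016 ])] [np.float64(0.2384903712516515), np.float64(0.23907964220403807), np.float64(0.14815404603190596), np.float64(0.14938710360726762)] [ 0.5656 -0.1688  0.016 ]
tray scene TL,TR,BL [array([ 0.6445, -0.0569,  0.016 ]), array([ 0.6263, -0.2916,  0.016 ]), array([ 0.5026, -0.0427,  0.016 ])]
rinsed rim (array([ 0.5848, -0.1077,  0.1194]), np.float64(0.00044691332939881243)) [ 0.5853 -0.1078  0.118 ] [ 0.5862 -0.1092  0.118 ]
rail corners [array([0.5491, 0.3426, 0.078 ]), array([0.5559, 0.0503, 0.078 ]), array([0.5043, 0.3301, 0.078 ]), array([0.5078, 0.0513, 0.078 ])]
```

```bash
python3 - <<'E'
from h import *
from scipy.spatial.transform import Rotation as Ro
np.set_printoptions(precision=4,suppress=True)
s=arm.observe();print(Ro.from_euler("xyz",s["ee_rot"]).as_matrix())
# centrifuge right-front top corner, burette stand, rack
for n,p,z in(("top",(195,208),.1),("top",(195,208),.2),("top",(190,110),.2),("scene",(165,190),.2),("scene",(165,238),.1),("scene",(178,280),0.),("top",(320,150),.0),("top",(305,117),.25),("top",(222,172),.06),("top",(192,215),.02)):
    print(n,p,z,onz(n,p,z))
print(tri((163,188),(196,187)))
E
python3 - <<'E'
import cv2
t=cv2.imread("pics/top0.png"); s=cv2.imread("pics/scene0.png")
cv2.imwrite("pics/a.png",cv2.resize(t[85:225,90:350],None,fx=3,fy=3,interpolation=cv2.INTER_CUBIC))
cv2.imwrite("pics/b.png",cv2.resize(s[100:320,40:300],None,fx=2.7,fy=2.7,interpolation=cv2.INTER_CUBIC))
E
```

```text
[[-0.0002  0.9721  0.2346]
 [ 0.001   0.2346 -0.9721]
 [-1.      0.0001 -0.0011]]
top (195, 208) 0.1 [0.5464 0.4473 0.1   ]
top (195, 208) 0.2 [0.5245 0.4214 0.2   ]
top (190, 110) 0.2 [0.8102 0.4415 0.2   ]
scene (165, 190) 0.2 [0.6903 0.4472 0.2   ]
scene (165, 238) 0.1 [0.6347 0.4835 0.1   ]
scene (178, 280) 0.0 [0.5782 0.488  0.    ]
top (320, 150) 0.0 [0.7457 0.0731 0.    ]
top (305, 117) 0.25 [0.756  0.1145 0.25  ]
top (222, 172) 0.06 [0.6652 0.3772 0.06  ]
top (192, 215) 0.02 [0.5422 0.4769 0.02  ]
(array([0.5693, 0.4255, 0.2788]), np.float64(0.05125953796507886))
```

View pics/a.png

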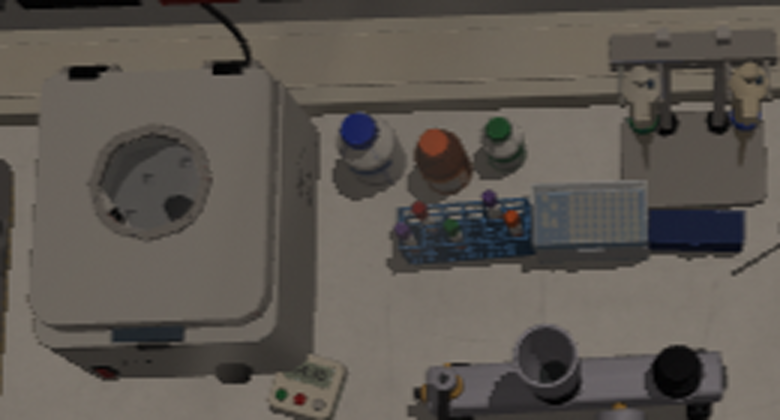

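View pics/b.png

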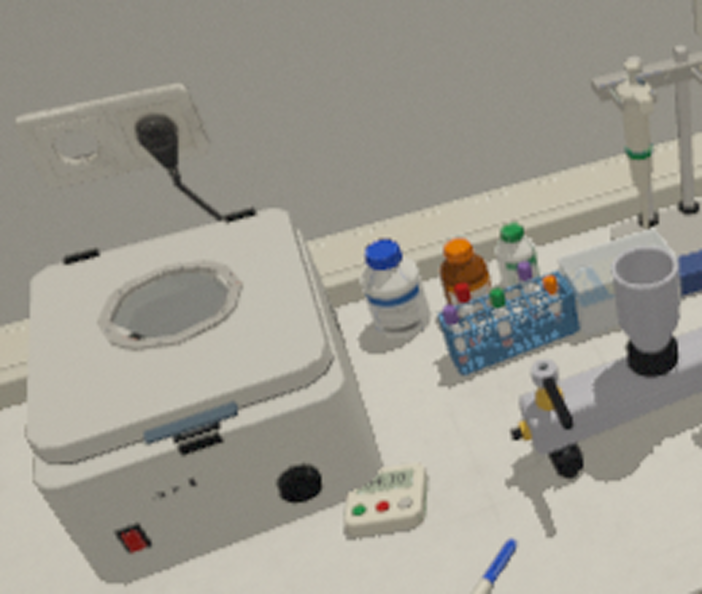

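```bash
python3 - <<'E'
from h import *
np.set_printoptions(precision=4,suppress=True)
print(tri((162,231),(180,191)),onz("top",(195,205),0.0),onz("top",(193,210),0.0))
E
```

```text
(array([0.5838, 0.4777, 0.1655]), np.float64(0.008339950977421748)) [0.5781 0.4734 0.    ] [0.5622 0.4794 0.    ]
```

Emit:
drive_tool(
  xyz=[
    [-0.01,0,0],
    [-0.01,0,0],
    [-0.01,0,0],
    [-0.01,0,0],
    [-0.01,0,0],
    [-0.01,0,0],
    [-0.01,0,0],
    [-0.01,0,0],
    [-0.01,0,0],
    [0,0,0],
    [0,0,0],
    [0,0,0],
  ],
  delta_rot=[
    [-0.12,0,0],
    [-0.12,0,0],
    [-0.12,0,0],
    [-0.12,0,0],
    [-0.12,0,0],
    [-0.12,0,0],
    [-0.12,0,0],
    [-0.12,0,0],
    [-0.12,0,0],
    [-0.12,0,0],
    [-0.12,0,0],
    [-0.014,0,0],
  ],
  fingers=[0,0,0,0,0,0,0,0,0,0,0,0],
)

```text
time: 1.1
tcp_pos: [0.129, -0.5346, 0.2952]
ee_rot: [1.75, 1.57, 1.755]
wrist_force: [1.0, -1.0, -0.7]
grip_width: 0.185
```

Emit:
drive_tool(
  xyz=[
    [0,0.01,0.01],
    [0,0.02,0.02],
    [0,0.025,0.025],
    [0,0.028,0.027],
    [0,0.028,0.027],
    [0,0.028,0.027],
    [0,0.028,0.027],
    [0,0.028,0.027],
    [0,0.028,0.027],
    [0,0.028,0.027],
    [0,0.028,0.027],
    [0,0.028,0.025],
    [0,0.028,0.02],
    [0,0.03,0.01],
    [0,0.03,0.005],
    [0,0.03,0],
    [0,0.03,0],
    [0,0.03,0],
    [0,0.03,0],
    [0,0.03,0],
  ],
  delta_rot=[
    [0,0,0],
    [0,0,0],
    [0,0,0],
    [0,0,0],
    [0,0,0],
    [0,0,0],
    [0,0,0],
    [0,0,0],
    [0,0,0],
    [0,0,0],
    [0,0,0],
    [0,0,0],
    [0,0,0],
    [0,0,0],
    [0,0,0],
    [0,0,0],
    [0,0,0],
    [0,0,0],
    [0,0,0],
    [0,0,0],
  ],
  fingers=[0,0,0,0,0,0,0,0,0,0,0,0,0,0,0,0,0,0,0,0],
)

```text
time: 2.77
tcp_pos: [0.4593, 0.0124, 0.2954]
ee_rot: [2.17, 1.571, 2.165]
wrist_force: [0.4, 0.5, -0.2]
grip_width: 0.006
```

Emit:
drive_tool(
  xyz=[
    [0,0.03,0.003],
    [0,0.03,0.003],
    [0,0.03,0.003],
    [0,0.03,0.003],
    [0,0.03,0.003],
    [0,0.03,0.003],
    [0,0.03,0.003],
    [0,0.025,0.003],
    [0,0.017,0],
    [0,0.01,0],
    [0.02,0,0],
    [0.03,0,0],
    [0.03,0,0],
    [0.03,0,0],
    [0.02,0,0],
    [0,0,0],
    [0,0,0],
  ],
  delta_rot=[
    [0,0,0],
    [0,0,0],
    [0,0,0],
    [0,0,0],
    [0,0,0],
    [0,0,0],
    [0,0,0],
    [0,0,0],
    [0,0,0],
    [0,0,0],
    [0,0,0],
    [0,0,0],
    [0,0,0],
    [0,0,0],
    [0,0,0],
    [0,0,0],
    [0,0,0],
  ],
  fingers=[0,0,0,0,0,0,0,0,0,0,0,0,0,0,0,0,0],
)

```text
time: 4.18
tcp_pos: [0.4836, 0.2722, 0.1656]
ee_rot: [-2.676, 1.57, -2.678]
wrist_force: [0.5, -0.1, 0.0]
grip_width: 0.007
```

```bash
python3 - <<'E'
from h import *
import cv2
from scipy.spatial.transform import Rotation as Ro
s=arm.observe();print(s["tcp_pos"],s["qpos"],Ro.from_euler("xyz",s["ee_rot"]).as_matrix().round(4))
t=arm.read_camera("top")[:,:,::-1]; q=arm.read_camera("scene")[:,:,::-1]
cv2.imwrite("pics/t1.png",cv2.resize(t[130:260,200:360],None,fx=4,fy=4)); cv2.imwrite("pics/s1.png",q)
cv2.imwrite("pics/s1c.png",cv2.resize(q[150:300,190:370],None,fx=4,fy=4))
E
```

```text
[0.483637   0.27219864 0.16559512] [ 4.46642526e-01  3.46580018e-01  1.55481312e+00 -2.14429961e-05
  1.24137332e+00  4.48563540e-01] [[-1.0e-03  1.9e-03  1.0e+00]
 [-5.0e-04  1.0e+00 -1.9e-03]
 [-1.0e+00 -5.0e-04 -1.0e-03]]
```

View pics/t1.png

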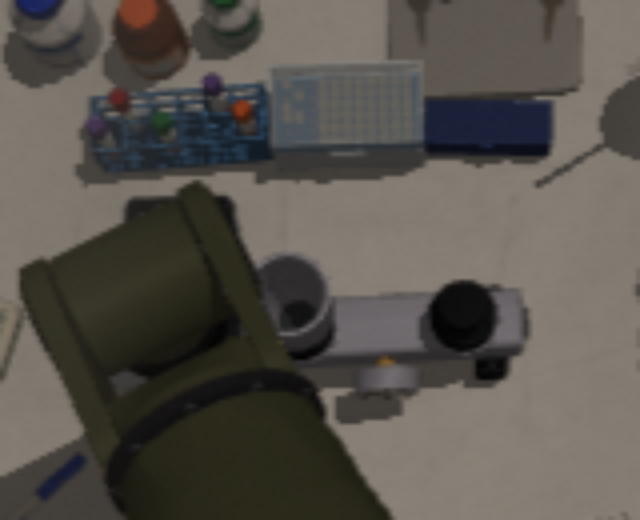

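View pics/s1c.png

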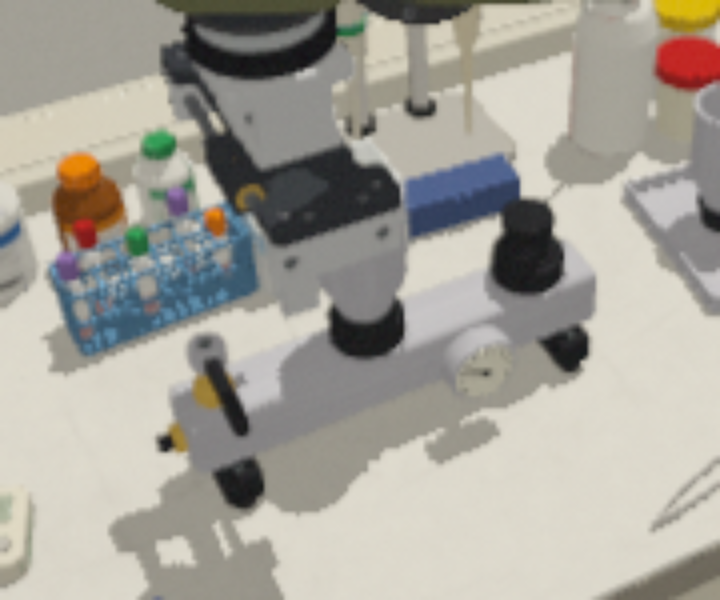

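```bash
python3 - <<'E'
from h import *
for P in((.4836,.2722,.1656),(.4836,.2722,.2626),(.4836,.2372,.2626),(.4836,.3072,.2626),(.396,.2722,.2626),(.57,.2722,.2626)):
    p=proj("scene",P);print(P,p,(p-[190,150])*4)
E
```

```text
(0.4836, 0.2722, 0.1656) [264.55424807 228.26026202] [298.21699227 313.04104807]
(0.4836, 0.2722, 0.2626) [260.1785913  195.67313293] [280.71436519 182.69253171]
(0.4836, 0.2372, 0.2626) [275.31868718 190.89183812] [341.27474871 163.56735246]
(0.4836, 0.3072, 0.2626) [244.51652892 200.61926657] [218.06611568 202.47706628]
(0.396, 0.2722, 0.2626) [276.3069641  220.22116589] [345.22785639 280.88466356]
(0.57, 0.2722, 0.2626) [246.49946429 174.8529507 ] [225.99785717  99.41180282]
```

View pics/s1.png

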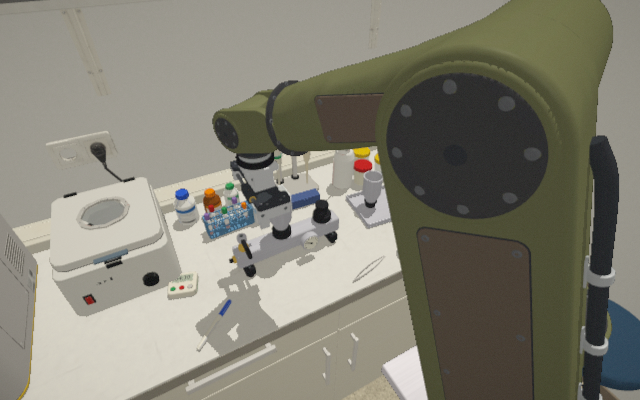

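Emit:
drive_tool(
  xyz=[
    [0,0.006,0],
    [0,0.007,0],
    [0.015,0,0],
    [0.015,0,0],
    [0.015,0,0],
    [0.01,0,0],
    [0.003,0,0],
    [0,0,0],
  ],
  delta_rot=[
    [0,0,0],
    [0,0,0],
    [0,0,0],
    [0,0,0],
    [0,0,0],
    [0,0,0],
    [0,0,0],
    [0,0,0],
  ],
  fingers=[0,0,0,0,0,0,0,0],
)

```text
time: 4.95
tcp_pos: [0.4839, 0.2856, 0.1073]
ee_rot: [-2.71, 1.57, -2.71]
wrist_force: [0.5, 0.1, -0.0]
grip_width: 0.008
```

Emit:
drive_tool(
  xyz=[
    [0,0.007,0],
    [0,0.007,0],
    [0,0.006,0],
    [0,0.007,-0.001],
    [0,0.007,-0.001],
    [0,0.006,-0.001],
    [0,0.006,0.001],
    [0,0.006,0.002],
    [0,0.006,0.002],
    [0,0.005,0.003],
    [0,0.005,0.004],
    [0,0.004,0.005],
    [0,0.003,0.005],
    [0,0.002,0.005],
    [0,0.002,0.004],
    [0,0,0.001],
    [0,0,0],
  ],
  delta_rot=[
    [0,0,0],
    [0,0,0],
    [0,0,0],
    [0,0,0],
    [0,0,0],
    [0,0,0],
    [0,0,0],
    [0,0,0],
    [0,0,0],
    [0,0,0],
    [0,0,0],
    [0,0,0],
    [0,0,0],
    [0,0,0],
    [0,0,0],
    [0,0,0],
    [0,0,0],
  ],
  fingers=[0,0,0,0,0,0,0,0,0,0,0,0,0,0,0,0,0],
)

```text
time: 6.37
tcp_pos: [0.5116, 0.3641, 0.1071]
ee_rot: [-2.817, 1.566, -2.817]
wrist_force: [-15.7, -5.2, 5.6]
grip_width: 0.008
```

```bash
python3 - <<'E'
from h import *
import cv2
q=arm.read_camera("scene")[:,:,::-1]
print(arm.observe()["wrist_force"],arm.observe()["tcp_pos"],arm.observe()["moment"])
cv2.imwrite("pics/s2c.png",cv2.resize(q[150:300,190:370],None,fx=4,fy=4))
E
```

```text
[-14.32052047  -4.1911046    5.89869506] [0.5116216  0.36409367 0.10708504] [-0.86142465  2.56996685  0.03635908]
```

View pics/s2c.png

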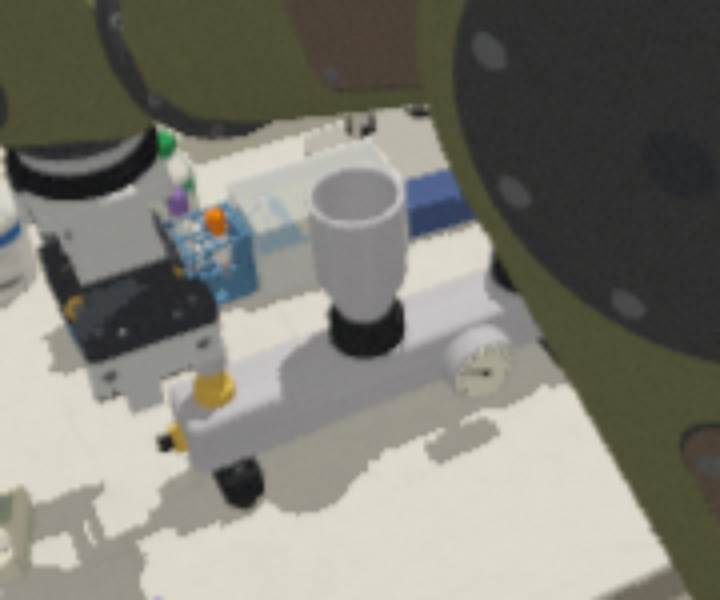

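Emit:
drive_tool(
  xyz=[
    [0,0,-0.01],
    [0,0,-0.015],
    [0,0,-0.015],
    [-0.02,0,0],
    [-0.03,0,0],
    [-0.03,0,0],
    [-0.03,0,0],
    [-0.03,0,0],
    [-0.03,0,0],
    [-0.02,0,0],
    [0,-0.015,0.005],
    [0,-0.02,0.007],
    [0,-0.025,0.01],
    [0,-0.025,0.01],
    [0,-0.025,0.01],
    [0,-0.02,0.01],
    [0,-0.015,0.005],
    [0,0,0],
    [0,0,0],
  ],
  delta_rot=[
    [0,0,0],
    [0,0,0],
    [0,0,0],
    [0,0,0],
    [0,0,0],
    [0,0,0],
    [0,0,0],
    [0,0,0],
    [0,0,0],
    [0,0,0],
    [0,0,0],
    [0,0,0],
    [0,0,0],
    [0,0,0],
    [0,0,0],
    [0,0,0],
    [0,0,0],
    [0,0,0],
    [0,0,0],
  ],
  fingers=[0,0,0,0,0,0,0,0,0,0,92,92,92,92,92,92,92,92,92],
)

```text
time: 8.0
tcp_pos: [0.5305, 0.2191, 0.2977]
ee_rot: [0.68, 1.57, 0.679]
wrist_force: [0.2, 0.1, -0.1]
grip_width: 0.607
```

```bash
python3 - <<'E'
from h import *
import cv2
q=arm.read_camera("scene")[:,:,::-1]
t=arm.read_camera("top")[:,:,::-1]
o=arm.observe();print(o["wrist_force"],o["tcp_pos"],o["moment"],o["grip_width"])
from scipy.spatial.transform import Rotation as Ro
print(Ro.from_euler("xyz",o["ee_rot"]).as_matrix().round(4))
cv2.imwrite("pics/s3c.png",cv2.resize(q[150:300,190:370],None,fx=4,fy=4))
cv2.imwrite("pics/t3c.png",cv2.resize(t[150:260,200:360],None,fx=4,fy=4))
E
```

```text
[-0.03195395  0.83766316 -0.00604616] [0.52995378 0.2200972  0.29757802] [-0.03736407 -0.09928487 -0.0006505 ] 0.6912790763664305
[[ 3.e-04 -4.e-04  1.e+00]
 [ 3.e-04  1.e+00  4.e-04]
 [-1.e+00  3.e-04  3.e-04]]
```

View pics/s3c.png

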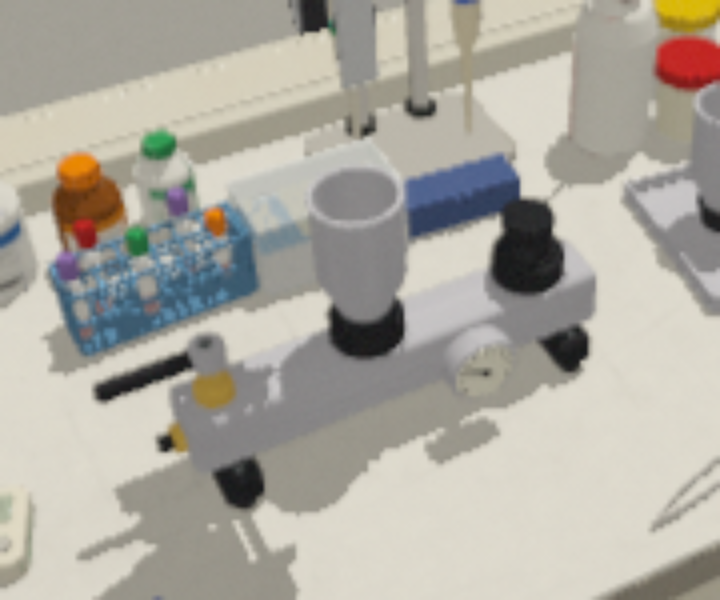

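View pics/t3c.png

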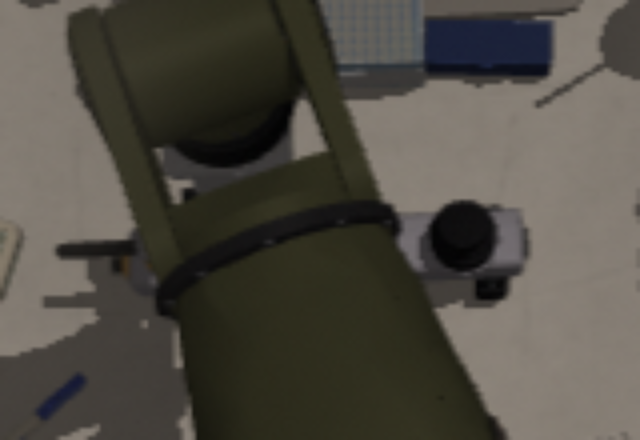

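```bash
python3 - <<'E'
from h import *
import cv2
a,b=un((190,150),4,(100,390)),un((200,150),4,(60,250))
print(tri(a,b),onz("top",b,.114),onz("scene",a,.114))
for th in(1.57,1.5,1.4):
    P=(.5288-.07*np.cos(th),.3183+.07*np.sin(th),.114);print(th,P,proj("top",P),proj("scene",P),b,a)
E
```

```text
(array([0.52821851, 0.38559246, 0.11770886]), np.float64(0.0004806766045305814)) [0.52909214 0.38662535 0.114     ] [0.53178959 0.38502547 0.114     ]
1.57 (np.float64(0.5287442571302488), np.float64(0.38829997780522846), 0.114) [214.04455061 212.2631684 ] [213.61757082 248.44538432] (214.625, 212.125) (214.625, 247.125)
1.5 (np.float64(0.5238483958832608), np.float64(0.38812464906228383), 0.114) [214.08494218 213.92045669] [214.26803664 249.77248964] (214.625, 212.125) (214.625, 247.125)
1.4 (np.float64(0.5169022999969832), np.float64(0.38728148109919225), 0.114) [214.34827671 216.26894154] [215.44961583 251.58258654] (214.625, 212.125) (214.625, 247.125)
```

Emit:
drive_tool(
  xyz=[
    [0,-0.004,0],
    [0,-0.003,0],
    [0.015,0,0],
    [0.025,0,0],
    [0.025,0,0],
    [0.025,0,0],
    [0.025,0,0],
    [0.02,0,0],
    [0.011,0,0],
    [0.005,0,0],
    [0,0,0],
    [0,0,0],
  ],
  delta_rot=[
    [0,0,0],
    [0,0,0],
    [0,0,0],
    [0,0,0],
    [0,0,0],
    [0,0,0],
    [0,0,0],
    [0,0,0],
    [0,0,0],
    [0,0,0],
    [0,0,0],
    [0,0,0],
  ],
  fingers=[92,92,92,92,92,92,92,92,92,92,92,92],
)

```text
time: 9.1
tcp_pos: [0.5305, 0.2126, 0.1475]
ee_rot: [0.333, 1.569, 0.333]
wrist_force: [0.2, 0.0, 1.6]
grip_width: 0.921
```

```bash
python3 - <<'E'
from h import *
import cv2
q=arm.read_camera("scene")[:,:,::-1]
o=arm.observe();print(o["wrist_force"],o["tcp_pos"],o["moment"],o["grip_width"])
cv2.imwrite("pics/s4c.png",cv2.resize(q[150:300,190:370],None,fx=4,fy=4))
E
```

```text
[-0.68397198  0.05743931  0.10846376] [0.53056853 0.21260191 0.14780321] [-0.02338512 -0.03886971  0.02763403] 0.9215870236578739
```

View pics/s4c.png

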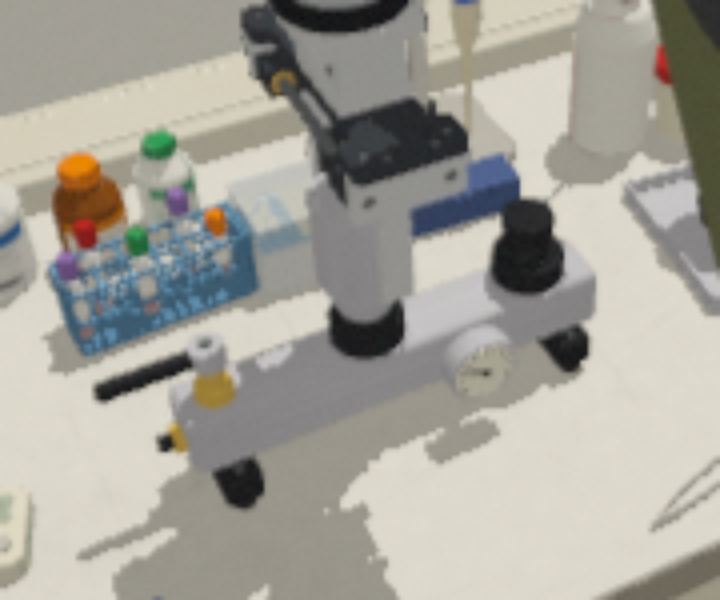

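The lever lies outward along the rail at about (145,375) in the crop. The fingers straddle the funnel with no contact force. I'll close on it now.

Emit:
drive_tool(
  xyz=[
    [0,0,0],
    [0,0,0],
    [0,0,0],
    [0,0,0],
    [0,0,0],
    [0,0,0],
    [0,0,0],
    [0,0,0],
    [0,0,0],
    [0,0,0],
  ],
  delta_rot=[
    [0,0,0],
    [0,0,0],
    [0,0,0],
    [0,0,0],
    [0,0,0],
    [0,0,0],
    [0,0,0],
    [0,0,0],
    [0,0,0],
    [0,0,0],
  ],
  fingers=[55,55,50,50,50,50,50,50,50,50],
  force=40,
)

```text
time: 9.98
tcp_pos: [0.53, 0.2124, 0.1466]
ee_rot: [0.674, 1.571, 0.674]
wrist_force: [-0.9, 0.2, 3.7]
grip_width: 0.614
```

Emit:
drive_tool(
  xyz=[
    [-0.001,0,0],
    [-0.001,0,0],
    [-0.001,0,0],
    [-0.001,0,0],
    [-0.001,0,0],
    [-0.001,0,0],
    [-0.001,0,0],
    [-0.001,0,0],
  ],
  delta_rot=[
    [0,0,0],
    [0,0,0],
    [0,0,0],
    [0,0,0],
    [0,0,0],
    [0,0,0],
    [0,0,0],
    [0,0,0],
  ],
  fingers=[45,45,45,45,45,45,45,45],
)

```text
time: 10.65
tcp_pos: [0.5299, 0.2123, 0.1545]
ee_rot: [-2.739, 1.57, -2.739]
wrist_force: [0.3, 0.6, -5.5]
grip_width: 0.612
```

Emit:
drive_tool(
  xyz=[
    [-0.002,0,0],
    [-0.002,0,0],
    [-0.002,0,0],
    [-0.002,0,0],
    [-0.003,0,0],
    [-0.003,0,0],
    [-0.003,0,0],
    [-0.003,0,0],
    [-0.005,0,0],
    [-0.005,0,0],
    [-0.005,0,0],
    [0,0,0],
    [0,0,0],
  ],
  delta_rot=[
    [0,0,0],
    [0,0,0],
    [0,0,0],
    [0,0,0],
    [0,0,0],
    [0,0,0],
    [0,0,0],
    [0,0,0],
    [0,0,0],
    [0,0,0],
    [0,0,0],
    [0,0,0],
    [0,0,0],
  ],
  fingers=[45,45,45,45,45,45,45,45,45,45,45,45,45],
)

```text
time: 11.73
tcp_pos: [0.5301, 0.2124, 0.1898]
ee_rot: [0.349, 1.57, 0.349]
wrist_force: [0.1, 0.1, -2.2]
grip_width: 0.617
```

```bash
python3 - <<'E'
from h import *
import cv2
q=arm.read_camera("scene")[:,:,::-1]
o=arm.observe();print(o["wrist_force"],o["tcp_pos"],o["moment"],o["grip_width"])
cv2.imwrite("pics/s5c.png",cv2.resize(q[130:300,190:370],None,fx=3.5,fy=3.5))
E
```

```text
[-0.44540631 -0.20054974 -2.82565248] [0.52999823 0.21234918 0.18941911] [-0.05883093 -0.0536217   0.02285991] 0.6131288905737583
```

View pics/s5c.png

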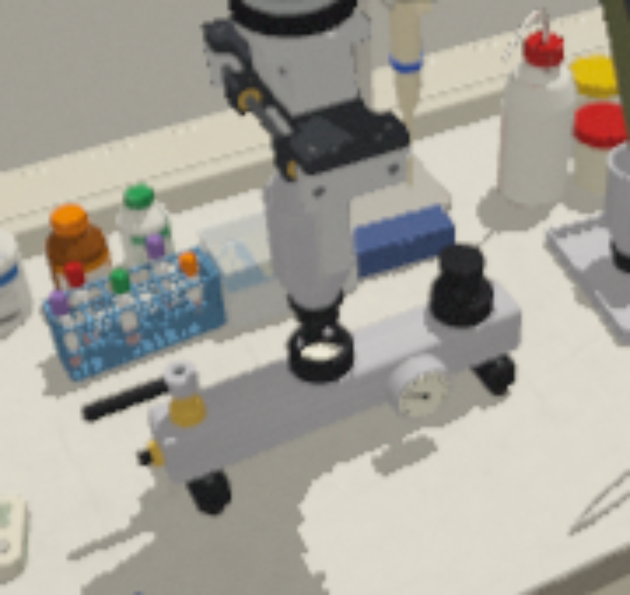

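Emit:
drive_tool(
  xyz=[
    [-0.01,0,0],
    [-0.02,0,0],
    [-0.02,0,0],
    [-0.015,-0.005,0],
    [-0.005,-0.015,0.001],
    [0,-0.022,0.002],
    [0,-0.026,0.003],
    [0,-0.03,0.003],
    [0,-0.03,0.003],
    [0,-0.03,0.003],
    [0,-0.03,0.003],
    [0,-0.03,0.003],
    [0,-0.03,0.003],
    [0,-0.03,0.003],
    [0,-0.03,0.003],
    [0,-0.03,0.003],
    [0,-0.028,0.002],
    [0,-0.025,0.001],
    [0,-0.02,0],
    [0,-0.015,0],
  ],
  delta_rot=[
    [0,0,0],
    [0,0,0],
    [0,0,0],
    [0,0,0],
    [0,0,0],
    [0,0,0],
    [0,0,0],
    [0,0,0],
    [0,0,0],
    [0,0,0],
    [0,0,0],
    [0,0,0],
    [0,0,0],
    [0,0,0],
    [0,0,0],
    [0,0,0],
    [0,0,0],
    [0,0,0],
    [0,0,0],
    [0,0,0],
  ],
  fingers=[45,45,45,45,45,45,45,45,45,45,45,45,45,45,45,45,45,45,45,45],
)

```text
time: 13.45
tcp_pos: [0.5658, -0.2154, 0.2598]
ee_rot: [-2.329, 1.571, -2.33]
wrist_force: [-0.0, -0.0, -1.7]
grip_width: 0.612
```

Emit:
drive_tool(
  xyz=[
    [0,-0.007,0],
    [0,-0.003,0],
    [0,0,0],
    [0,0,0],
    [0,0,0],
  ],
  delta_rot=[
    [0,0,0],
    [0,0,0],
    [0,0,0],
    [0,0,0],
    [0,0,0],
  ],
  fingers=[45,45,45,45,45],
)

```text
time: 13.87
tcp_pos: [0.5662, -0.2227, 0.2596]
ee_rot: [0.591, 1.571, 0.592]
wrist_force: [-0.5, 0.7, -2.0]
grip_width: 0.616
```

```bash
python3 - <<'E'
from h import *
import cv2
q=arm.read_camera("scene")[:,:,::-1]
t=arm.read_camera("top")[:,:,::-1]
o=arm.observe();print(o["wrist_force"],o["tcp_pos"],o["moment"],o["grip_width"])
from scipy.spatial.transform import Rotation as Ro
print(Ro.from_euler("xyz",o["ee_rot"]).as_matrix().round(4))
p=o["tcp_pos"]
for dz in(-.064,.051): print(proj("scene",p+[0,0,dz]),proj("top",p+[0,0,dz]))
a=un((190,130),3.5,(318,330));print(onz("scene",a,.125))
cv2.imwrite("pics/s6.png",q);cv2.imwrite("pics/t6.png",t)
cv2.imwrite("pics/s6c.png",cv2.resize(q[90:260,280:480],None,fx=3.5,fy=3.5))
E
```

```text
[-0.8064548  -1.14749694 -2.33065173] [ 0.56616115 -0.22284706  0.25961478] [-0.05563382 -0.07764238 -0.01542924] 0.608058402492165
[[ 1.e-04 -9.e-04  1.e+00]
 [ 0.e+00  1.e+00  9.e-04]
 [-1.e+00  0.e+00  1.e-04]]
[411.62288919 147.50223576] [430.24421293 185.25818677]
[418.59595552 111.04106249] [440.83528933 173.68494757]
[0.52019807 0.21916561 0.125     ]
```

View pics/s6.png

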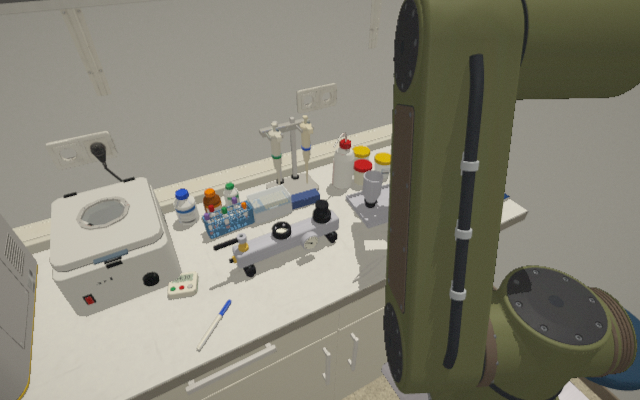

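View pics/t6.png

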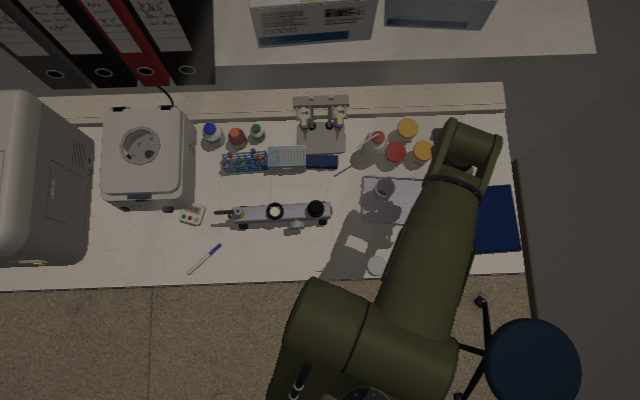

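Emit:
drive_tool(
  xyz=[
    [0.015,0,0],
    [0.02,0,0],
    [0.025,0,0],
    [0.025,0,0],
    [0.025,0,0],
    [0.02,0,0],
    [0.02,0,0],
    [0.015,0,0],
    [0.01,0,0],
    [0.005,0,0],
    [0.002,0,0],
    [0,0,0],
    [0,0,0],
  ],
  delta_rot=[
    [0,0,0],
    [0,0,0],
    [0,0,0],
    [0,0,0],
    [0,0,0],
    [0,0,0],
    [0,0,0],
    [0,0,0],
    [0,0,0],
    [0,0,0],
    [0,0,0],
    [0,0,0],
    [0,0,0],
  ],
  fingers=[45,45,45,45,45,45,45,45,45,45,45,45,45],
)

```text
time: 15.05
tcp_pos: [0.5665, -0.2238, 0.0784]
ee_rot: [-0.433, 1.569, -0.433]
wrist_force: [0.4, -0.1, -2.1]
grip_width: 0.613
```

Emit:
drive_tool(
  xyz=[
    [0.002,0,0],
    [0.002,0,0],
    [0.002,0,0],
    [0.001,0,0],
    [0,0,0],
    [0,0,0],
  ],
  delta_rot=[
    [0,0,0],
    [0,0,0],
    [0,0,0],
    [0,0,0],
    [0,0,0],
    [0,0,0],
  ],
  fingers=[45,45,45,45,45,45],
)

```text
time: 15.55
tcp_pos: [0.566, -0.2237, 0.0704]
ee_rot: [2.692, 1.571, 2.692]
wrist_force: [0.1, 1.0, -1.3]
grip_width: 0.614
```

Emit:
drive_tool(
  xyz=[
    [0.001,0,0],
    [0.0005,0,0],
    [0.0005,0,0],
    [0,0,0],
  ],
  delta_rot=[
    [0,0,0],
    [0,0,0],
    [0,0,0],
    [0,0,0],
  ],
  fingers=[45,45,45,45],
)

```text
time: 15.88
tcp_pos: [0.566, -0.2236, 0.0684]
ee_rot: [2.649, 1.571, 2.649]
wrist_force: [0.6, -0.0, -1.2]
grip_width: 0.614
```

Emit:
drive_tool(
  xyz=[
    [0.0005,0,0],
    [0.0005,0,0],
    [0,0,0],
  ],
  delta_rot=[
    [0,0,0],
    [0,0,0],
    [0,0,0],
  ],
  fingers=[45,45,45],
)

```text
time: 16.13
tcp_pos: [0.5661, -0.2237, 0.0676]
ee_rot: [-0.569, 1.571, -0.569]
wrist_force: [-0.1, 0.8, 0.9]
grip_width: 0.612
```

Emit:
drive_tool(
  xyz=[
    [0.0005,0,0],
    [0,0,0],
    [0,0,0],
  ],
  delta_rot=[
    [0,0,0],
    [0,0,0],
    [0,0,0],
  ],
  fingers=[45,45,45],
)

```text
time: 16.38
tcp_pos: [0.5661, -0.2237, 0.0676]
ee_rot: [-0.591, 1.57, -0.591]
wrist_force: [-1.9, -0.4, 5.7]
grip_width: 0.613
```

```bash
python3 - <<'E'
from h import *
import cv2
for i in range(3):
    q=arm.read_camera("scene")[:,:,::-1]
    o=arm.observe();print(o["wrist_force"],o["tcp_pos"],o["moment"],o["grip_width"])
cv2.imwrite("pics/s7c.png",cv2.resize(q[130:260,320:460],None,fx=4.5,fy=4.5))
E
```

```text
[-2.58638968  0.75493584  5.00962674] [ 0.56615387 -0.22375704  0.06763514] [0.14212686 0.62463447 0.02680136] 0.6150154995196121
[-2.65366429  1.0153397   5.41936757] [ 0.56612852 -0.22375753  0.06761243] [0.17042374 0.62617884 0.00943958] 0.6131230968631277
[-2.45756157  0.72553862  4.87284095] [ 0.56614492 -0.22375939  0.06760628] [ 0.13501624  0.65128484 -0.03290846] 0.6134758013842292
```

View pics/s7c.png

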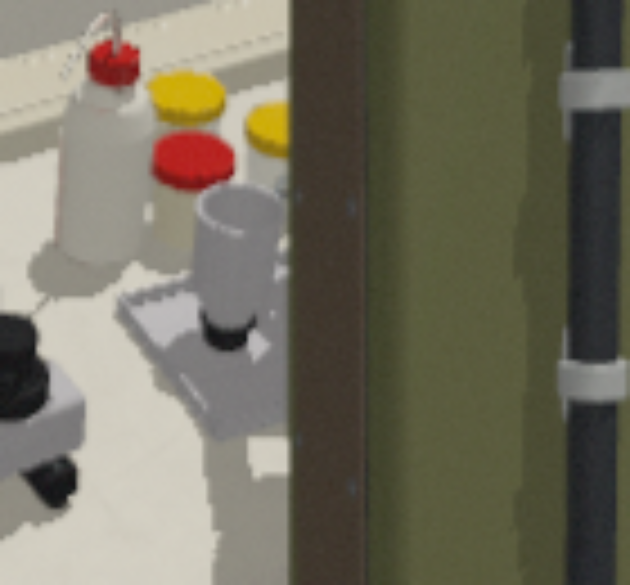

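Emit:
drive_tool(
  xyz=[
    [0,0,0],
    [0,0,0],
    [0,0,0],
    [0,0,0],
  ],
  delta_rot=[
    [0,0,0],
    [0,0,0],
    [0,0,0],
    [0,0,0],
  ],
  fingers=[45,45,45,45],
  force=3,
)

```text
time: 16.87
tcp_pos: [0.5665, -0.2238, 0.0674]
ee_rot: [-0.338, 1.569, -0.338]
wrist_force: [0.9, 1.0, 4.3]
grip_width: 0.621
```

Emit:
drive_tool(
  xyz=[
    [0,0,0],
    [0,0,0],
    [0,0,0],
    [0,0,0],
    [0,0,0],
    [0,0,0],
    [0,0,0],
    [0,0,0],
  ],
  delta_rot=[
    [0,0,0],
    [0,0,0],
    [0,0,0],
    [0,0,0],
    [0,0,0],
    [0,0,0],
    [0,0,0],
    [0,0,0],
  ],
  fingers=[62,62,63,64,65,66,67,67],
)

```text
time: 17.53
tcp_pos: [0.5658, -0.2236, 0.0667]
ee_rot: [2.71, 1.57, 2.71]
wrist_force: [-0.2, -0.0, 0.3]
grip_width: 0.665
```

Emit:
drive_tool(
  xyz=[
    [0,0,0],
    [0,0,0],
    [0,0,0],
    [0,0,0],
    [0,0,0],
    [0,0,0],
    [0,0,0],
  ],
  delta_rot=[
    [0,0,0],
    [0,0,0],
    [0,0,0],
    [0,0,0],
    [0,0,0],
    [0,0,0],
    [0,0,0],
  ],
  fingers=[70,75,80,85,90,90,90],
)

```text
time: 18.12
tcp_pos: [0.566, -0.2236, 0.0669]
ee_rot: [-2.938, 1.571, -2.938]
wrist_force: [0.4, 0.1, 0.9]
grip_width: 0.898
```

Emit:
drive_tool(
  xyz=[
    [-0.005,0,0],
    [-0.01,0,0],
    [-0.015,0,0],
    [-0.02,0,0],
    [-0.025,0,0],
    [-0.025,0,0],
    [-0.03,0,0],
    [-0.03,0,0],
    [-0.03,0,0],
    [-0.02,0,0],
    [-0.01,0,0],
    [0,0,0],
  ],
  delta_rot=[
    [0,0,0],
    [0,0,0],
    [0,0,0],
    [0,0,0],
    [0,0,0],
    [0,0,0],
    [0,0,0],
    [0,0,0],
    [0,0,0],
    [0,0,0],
    [0,0,0],
    [0,0,0],
  ],
  fingers=[90,90,90,90,90,90,90,90,90,90,90,90],
)

```text
time: 19.12
tcp_pos: [0.5664, -0.2238, 0.2897]
ee_rot: [-0.432, 1.567, -0.432]
wrist_force: [-0.8, 0.4, -0.4]
grip_width: 0.901
```

Emit:
drive_tool(
  xyz=[
    [0,-0.01,-0.01],
    [0,-0.015,-0.02],
    [0,-0.018,-0.025],
    [0,-0.018,-0.025],
    [0,-0.018,-0.025],
    [0,-0.018,-0.025],
    [0,-0.018,-0.025],
    [0,-0.018,-0.025],
    [0,-0.018,-0.025],
    [0,-0.018,-0.025],
    [0,-0.018,-0.025],
    [0,-0.018,-0.025],
    [0,-0.018,-0.025],
    [0,-0.018,-0.025],
    [0,-0.018,-0.025],
    [0,-0.018,-0.025],
    [0,-0.018,-0.025],
    [0,-0.01,-0.02],
    [0,0,0],
    [0,0,0],
  ],
  delta_rot=[
    [0,0,0],
    [0,0,0],
    [0,0,0],
    [0,0,0],
    [0,0,0],
    [0,0,0],
    [0,0,0],
    [0,0,0],
    [0,0,0],
    [0,0,0],
    [0,0,0],
    [0,0,0],
    [0,0,0],
    [0,0,0],
    [0,0,0],
    [0,0,0],
    [0,0,0],
    [0,0,0],
    [0,0,0],
    [0,0,0],
  ],
  fingers=[90,90,90,90,90,90,90,90,90,90,90,90,90,90,90,90,90,90,90,90],
)

```text
time: 20.78
tcp_pos: [0.1396, -0.5284, 0.2852]
ee_rot: [1.769, 1.568, 1.767]
wrist_force: [0.2, 0.9, 0.3]
grip_width: 0.898
```

```bash
python3 - <<'E'
from h import *
import cv2
q=arm.read_camera("scene")[:,:,::-1]
t=arm.read_camera("top")[:,:,::-1]
o=arm.observe();print(o["wrist_force"],o["tcp_pos"])
cv2.imwrite("pics/s8.png",q);cv2.imwrite("pics/t8.png",t)
cv2.imwrite("pics/t8c.png",cv2.resize(t[160:240,340:450],None,fx=7,fy=7,interpolation=cv2.INTER_CUBIC))
cv2.imwrite("pics/s8c.png",cv2.resize(q[140:240,330:450],None,fx=6,fy=6,interpolation=cv2.INTER_CUBIC))
for n in("s","t"):
    a=cv2.imread(f"pics/{dict(s='scene',t='top')[n]}0.png");d=cv2.absdiff(a,cv2.imread(f"pics/{n}8.png")).max(2)
    cv2.imwrite(f"pics/d{n}.png",d*3)
E
```

```text
[0.06256593 0.38398186 0.11818231] [ 0.14113005 -0.52804513  0.28600655]
```

View pics/s8.png

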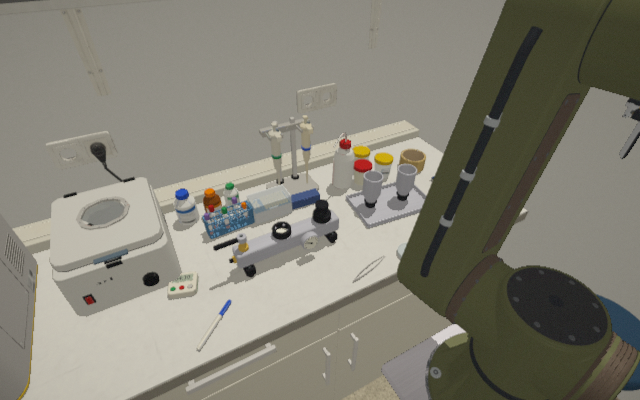

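View pics/t8c.png

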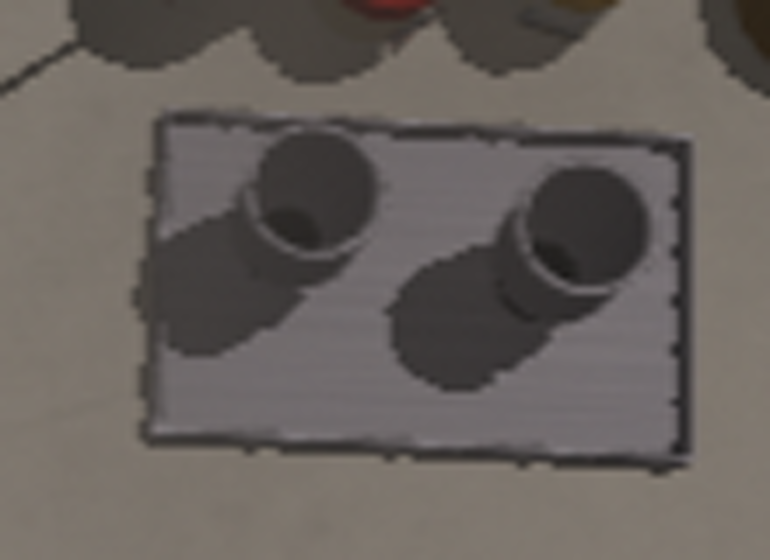

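View pics/dt.png

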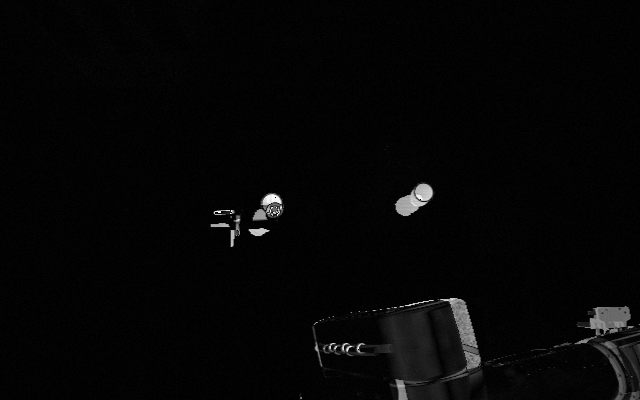

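Both funnels stand in the tray, with rims at about (384,187) and (424,192) in the top view. The difference image shows changes only at the lever, the funnel and the arm. I'll do a last numeric check before handing in.

```bash
python3 - <<'E'
import cv2
t=cv2.imread("pics/t8.png")
cv2.imwrite("pics/t8l.png",cv2.resize(t[190:240,205:345],None,fx=5.5,fy=5.5,interpolation=cv2.INTER_CUBIC))
E
```

```text
(no output)
```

View pics/s8c.png

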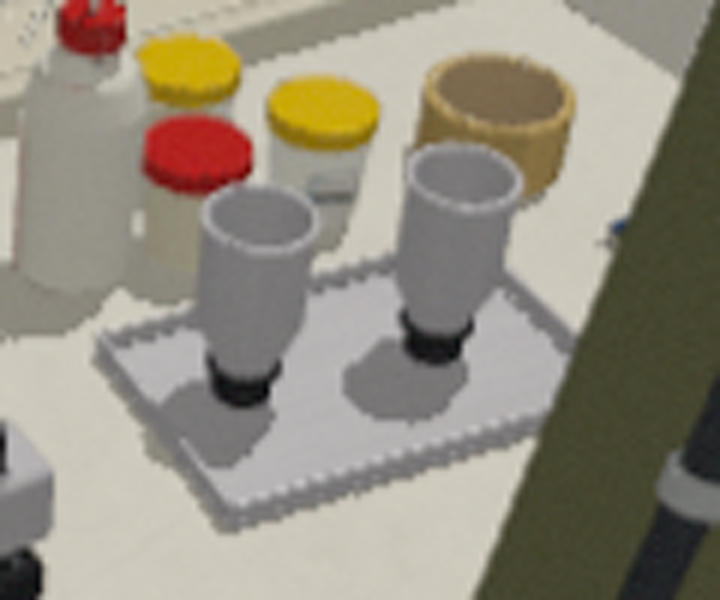

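View pics/t8l.png

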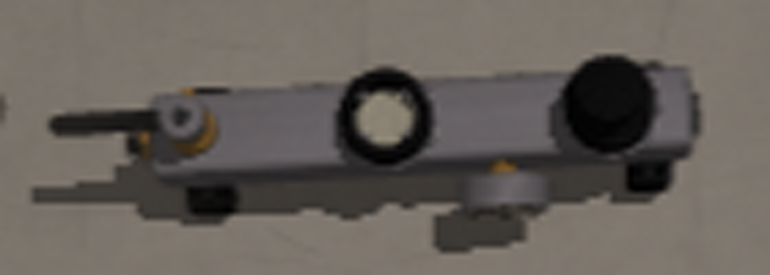

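```bash
python3 - <<'E'
from h import *
np.set_printoptions(precision=4,suppress=True)
print("rim",tri(un((330,140),6,(463,180)),un((340,160),7,(586,229))))
L=lambda p:un((205,190),5.5,p)
a,b=onz("top",L((55,124)),.114),onz("top",L((150,121)),.114);ax=np.array([.5288,.3183,.114])
d=a-b;print("lever dir angle from +y (rad)",np.arctan2(d[0],d[1]),a)
c1=onz("top",L((385,116)),.100);c2=onz("top",L((608,104)),.115);print(c1,c2,"rail yaw dir",np.arctan2((c1-c2)[0],(c1-c2)[1]))
o=arm.observe();print(o["time"],np.abs(o["qvel"]).max())
print(arm.sign_off())
E
```

```text
rim (array([ 0.5656, -0.2201,  0.1183]), np.float64(0.0007793025104259223))
lever dir angle from +y (rad) 0.003650553157179404 [0.5291 0.3867 0.114 ]
[0.53   0.2143 0.1   ] [0.5292 0.0956 0.115 ] rail yaw dir 0.0074026864759981215
20.8833 0.016622130552531453
the job is handed in; nothing more can be done
None
```

I opened the vent cock, then pulled the funnel out of its filter head and stood it in the tray. The job was handed in at about 21 s of the 59 s allowed.

- **Vent:** I swung the lever with shut fingers until it met its stop, which pushed back with about 15 N. From above, the lever now points along the rail to within about 0.004 rad, so it is fully open. I only touched the funnel after that.
- **Funnel:** I gripped it at 40 N, pulled it straight up and carried it over. It was then lowered until it touched the tray floor, at the height I had worked out. I eased the grip to 3 N and let go once the wrist force was close to zero.
- **Final position:** its rim centre measures (0.566, -0.220, 0.118). That rim height is right for a funnel standing upright on the tray floor, about 11 cm from the other one.
- **Surroundings:** comparing the top pictures before and after, only the lever, the funnel and the arm changed. The stopper, the other funnel and the things on the bench look undisturbed.

None of these last checks failed. The arm hid the funnel from both cameras while it was being set down, so I relied on the force reading there and checked with pictures afterwards.

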